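# Close the board test jig and hold it shut on its pin

### The arm

A 7-joint arm with a two-finger parallel gripper is mounted at the origin on the work surface. World frame = base frame: x ahead of the robot, y to its left, z up, the work surface at z = 0. Lengths are in m, angles in rad, forces in N, time in s.
With the tool pointing down it reaches from about 0.35 to 0.9 m from the base axis. Payload 8.1 kg.
Tool frame: the origin (TCP) lies on the centre line of the jaws, within the pads' length; the fingertips stand 14 mm ahead of it and the grasp point (between the pads) lies 5 mm behind it (arm.tip_reach is the distance from the TCP to the fingertips, in m); z points along the fingers, y is the direction in which the jaws open and shut (so a half turn about z gives the same grasp; the last joint's range is limited). The gripper opens to 92 mm and grips with 3 to 60 N. Pads are 19 mm wide; open, the fingers measure 130 mm over their backs; the gripper's body (75 mm by 190 mm) begins 47 mm behind the grasp point.
Start: joints at [-1.434, 0.434, 0.025, 1.573, -0.012, 1.134, -0.075], TCP at [0.148, 0.607, 0.241] pointing down, gripper open.
Joint ranges: [-2.62, 2.62], [-0.44, 2.09], [-1.27, 1.32], [0.08, 2.57], [-1.32, 4.46], [0.12, 2], [-2.74, 2.74]. Speed limits (rad/s): [2.22, 2.22, 3.01, 3.01, 3.14, 3.14, 3.14].

### API

Orientations are given as a rotation vector (axis times angle).
In Python, from cell import sensors, vision, arm, nets gives the robot as it stands.
- The arm moves only by the shell command python3 -m handwheel 'ROWS' [FORCE]. ROWS is JSON, a list of rows, each an object of numbers: "tx", "ty", "tz": the shift along the tool's x, y, z in cm; "wx", "wy", "wz": the turn, a rotation vector about the tool's x, y, z in degrees; "claw": the opening, from 0 (shut) to 1 (fully open). A call has 1 to 12 rows; each row is the pose to reach, as a shift and turn from the pose commanded when the call began, along the tool's axes at that moment; what a row does not reach only later rows make up. A row lasts 1/12 s, in which the tool goes at most 41.7 mm and 7.16 degrees, less where a joint would pass 70% of its speed; a pose out of reach is approached as far as the arm can. A call with a gripper value outside its range is refused whole. The fingers move at their own pace and stop on an object; FORCE is the grip in N (left out, the last holds). Time passes only in rows, so rows that repeat a pose let the fingers close. It gives the time, the measured TCP pose, the force and the opening at its end, in the units of the state.
- sensors.observe(): the state, without advancing time (a new reading comes with each control period).
- vision.get_image(name): name is "scene" or "top" or "wrist"; returns (picture, depth): 384x512x3 uint8, blue, green, red; 384x512 float32, m along the optical axis (not along the pixel's ray), 0 where there is no reading.
- vision.camera_model(name): a dict with "K" (3x3 intrinsics, pixels), "k1" (the pictures are not rectified: a ray, as slopes to the right and down, at radius r is drawn at 1 + k1 r^2 times it, then the intrinsics apply), "xyz" and "attitude" of the camera in the world; the wrist camera has in their place "hand_eye" (4x4, takes a point from camera to tool coordinates, whose origin is the TCP and whose axes are the flange's). Camera axes: x right, y down, z forward; pixel columns grow to the right and rows downward; lengths in m; the calibration is good to about 2 mm. A picture is of the moment at which its call begins: read the wrist's pose just before it. camera_model takes no time and is no camera call.
- arm.sign_off(): hands the job in, once; it reports no verdict.
Trained networks look in the newest picture that a camera, given by its name, has taken for a name from the list of things; names that differ only in an ending like _2 or _b are one class to them, and where a whole thing is asked for, a point or a joint stands for the part that bears it (a point fixed in the world has none). Each returns a list of dicts, best first, with "score" (0 to 1); they miss things now and then, are a little off and sometimes report something else, mostly with a low value. They report only what shows in the picture. A call takes as long as a camera call. They do not tell look-alikes from the thing itself.
- nets.cut_out(label, camera): "region" (384x512 bool, what is visible of it) and "uv" ([column, row] in pixels, amid what is visible of it).
The state is a dict: "clock": time; "joints": joint angles; "dq": joint speeds; "joint_efforts": joint torques, N m; "position": TCP position; "ee_rot": TCP orientation; "force": force on the tool from outside, world axes, zero at the start; "ft_torque": the same for the moment, N m; "width": opening from 0.0 (shut) to 1.0 (fully open).
Only numpy, scipy, OpenCV 4.12 (cv2) and the standard library are available. Lean on these libraries where they do the work, as an engineer would, in place of code of your own. Each camera call takes 0.05 s, during which the arm holds its last target.

### The job

Get the circuit board ready for testing in the clamshell jig: first swing the retaining bar down over the board until it rests in its forked catch, then shut the jig's lid, which comes to rest slightly ajar on the sprung board. Take the pin with the tall narrow head out of its rest, push it through the hole in the lid into the hole of the lug below, and press down on the pin's head until the lid is fully shut. Finish still holding on to the pin and pressing so the lid stays fully shut on the test needles; leave the wide-headed spare pin and the other things on the bench where they are.

Things in the scene. Friction and masses are not known exactly. Their poses are not given: they have to be found in the camera images.
- jig: The test jig: grey base block 200 mm (its x) by 220 mm (its y) by 30 mm, fixed. This point: centre of its underside, with the jig's axes: x away from the robot, y to the robot's left (turned up to 0.25 rad), z up. On it, on springs, a green board, its top 58 mm above the bench, giving way 8 mm when the lid is fully shut. The lid's hinge line runs along x at y = +90 mm, 73 mm above the bench.
- bar (a joint): Angle (rad) of the steel retaining bar, 168 mm long, 12 wide, 8 thick: 0 = level in the forked catch at its far end (centre line 65 mm above the bench); grows as the free end lifts, stop at 1.55 (upright). It stays where it is left (friction 0.08 N m). It starts raised, leaning away from the robot, open to a push from the robot's side near its end, forward and down.
- bar_pivot (a point): The bar's pivot, on its centre line, at (-85, -30, 65) mm in the jig's axes. When down, the bar runs from here along the jig's +x.
- bar_tip (a point): Point on the bar's centre line 164 mm from the pivot, at its free end.
- lid (a joint): Angle (rad) of the lid: 0 = fully shut, 1.57 = upright, more = leaning to the jig's +y; stop at 1.95. Starts open, held by friction. Pushed from outside (+y) past 1.2 it sinks in about 3 s (damped) and rests about 0.07 ajar on the sprung board; the pin passes the holes even so. Pressing it fully shut takes about 7 N at the hole; let go, it rises again.
- lid_edge (a point): Middle of the lid's free edge, 190 mm from the hinge line, half-way through its thickness. The lid is a flat frame 140 mm along the hinge, 8 mm thick, with open windows; its solid free-edge strip (the tongue) is 50 mm wide.
- lid_hole (a point): Centre of the 12 mm hole through the tongue, on the lid's outer (upper when shut) face, 165 mm from the hinge line and mid-way along the edge. Shut, it lies 81 mm above the bench, right above the lug's hole.
- lug_hole (a point): Centre of the mouth of the 12 mm upright hole in the lug, the square aluminium post (34 mm) under the tongue; 73 mm above the bench and 43 mm deep.
- pin_grip (a point): Grip point of the locking pin, on its axis 28 mm above the underside of its head. The pin is steel, 90 g: a plain round head 24 mm in diameter and 46 mm tall, under it a round shank 10 mm in diameter and 45 mm long with a tapered foot. z points up along the pin. It stands in one of two 14 mm holes of the rest, its head on the rest's top.
- pin: The same pin; origin on its axis at the underside of the head.
- rest: Wooden rest for pins, 50 mm (its x) by 130 mm (its y) by 55 mm tall, fixed; origin at the centre of its underside. Its holes lie 35 mm either side of the middle along its y; one holds the pin, the other the spare, in either order.
- spare: Spare pin with a wide flat head, 40 mm in diameter and 10 mm tall, not to be used; origin at the underside of its head.
- meter: Hand multimeter lying on the bench, 150 x 75 x 35 mm, not to be moved; origin under its centre.
- driver: Screwdriver lying on the bench, 160 mm long, not to be moved.
- spool: Grey spool standing on the bench, 60 mm in diameter, 45 mm tall, not to be moved.
- tray: Open parts tray, 100 x 140 x 30 mm, not to be moved.
- breadboard: White breadboard lying on the bench, 55 x 165 mm and 14 mm tall, not to be moved.
Things that resemble listed ones, but are neither listed nor needed, are in the scene too. What is shaped like the pin but green is not meant.

How it is judged:
By the outcome, as a careful person would: the job done as asked, in the order asked, and still so for the second after the job is handed in, while the arm keeps its last pose, push and grip.
It also fails if it takes over 64 s, if anything falls off the work surface, if the arm or the gripper's body presses on something with over 40 N, if the wrist force passes 120 N, or if a joint passes its speed limit or range.

## Working session

There is one attempt and no reset: what is moved stays moved. The work goes in short steps, Python scripts to look and compute and a shell command to move; the robot and the scene stay as the last step left them, time stands still between calls to the robot, and variables do not carry over. Pictures are saved under pics/ and viewed, and the job is handed in when it is done.

```bash
ls -la; mkdir -p pics
cat > h.py <<'E'
import numpy as np, cv2
from cell import sensors, vision, arm, nets
from scipy.spatial.transform import Rotation as R
def save(n,img): cv2.imwrite('pics/'+n+'.png',img)
E
python3 - <<'E'
from h import *
s=sensors.observe(); print(s)
for c in ['scene','top','wrist']:
    p,d=vision.get_image(c); save(c+'0',p); np.save('pics/'+c+'0.npy',d); print(c,vision.camera_model(c))
E
```

```text
total 12
drwxr-xr-x  3 agent agent 4096 Dec  7 04:39 .
drwxr-xr-x 23 root  root  4096 Dec  7 04:39 ..
drwxr-xr-x  2 agent agent 4096 Dec  7 04:39 pics
{'clock': 0.0, 'joints': array([-1.43358198,  0.43521044,  0.02497255,  1.57407697, -0.01161349,
        1.13401005, -0.07513515]), 'dq': array([ 0.00087792, -0.00045119, -0.00056245,  0.00085758, -0.00232557,
        0.0001259 ,  0.00020065]), 'joint_efforts': array([ 8.70818349e-04, -6.67853236e+01,  9.85439345e-01, -3.14458001e+01,
       -6.04481692e-02,  4.28103260e-02,  1.65922324e-04]), 'position': array([0.14838523, 0.60663147, 0.23996053]), 'ee_rot': array([-3.75962103e-01, -3.11895620e+00,  2.44818953e-03]), 'force': array([-0.00711551,  0.00089047,  0.84388168]), 'ft_torque': array([ 0.03372232, -0.06022085,  0.00920838]), 'width': 1.0033713218164784}
scene {'K': array([[402.7277836 ,   0.        , 253.60824773],
       [  0.        , 402.7277836 , 198.54083042],
       [  0.        ,   0.        ,   1.        ]]), 'k1': -0.09679883705823972, 'xyz': array([ 1.09723757, -0.68990082,  0.80705922]), 'attitude': array([-2.138427
[... 186 characters left out ...]
      ]]), 'k1': -0.06417560901851327, 'xyz': array([0.41412757, 0.0324063 , 1.10756821]), 'attitude': array([-2.15185095,  2.17780034, -0.11912116])}
wrist {'K': array([[265.57054557,   0.        , 256.18270356],
       [  0.        , 265.57054557, 196.72440847],
       [  0.        ,   0.        ,   1.        ]]), 'k1': -0.060193689760508026, 'hand_eye': array([[ 8.69648190e-04, -9.50753490e-01, -3.09946843e-01,
         8.53306641e-02],
       [ 9.99997478e-01,  1.85013145e-04,  2.23826801e-03,
         6.79480781e-04],
       [-2.07069688e-03, -3.09948008e-01,  9.50751253e-01,
        -1.44751868e-01],
       [ 0.00000000e+00,  0.00000000e+00,  0.00000000e+00,
         1.00000000e+00]])}
```

View pics/scene0.png

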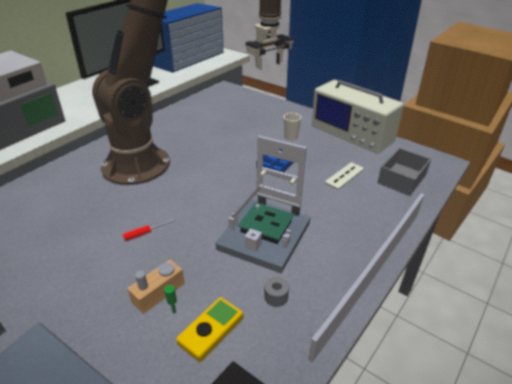

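View pics/top0.png

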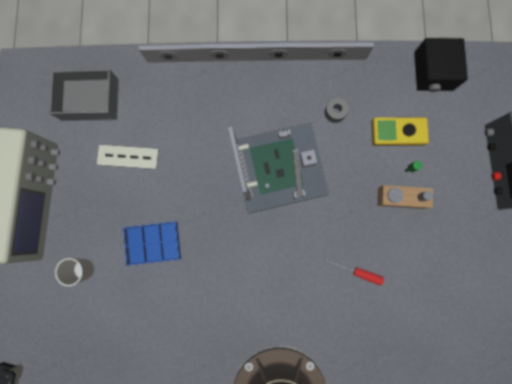

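```bash
cat >> h.py <<'E'
def rays(cam,uv):
    m=vision.camera_model(cam); K=m['K']; D=np.array([m['k1'],0,0,0,0.])
    return cv2.undistortPoints(np.asarray(uv,float).reshape(-1,1,2),K,D).reshape(-1,2)
def pose(cam,s=None):
    m=vision.camera_model(cam)
    if cam!='wrist': return R.from_rotvec(m['attitude']).as_matrix(),m['xyz']
    H=m['hand_eye']; T=R.from_rotvec(s['ee_rot']).as_matrix()
    return T@H[:3,:3],T@H[:3,3]+s['position']
def world(cam,uv,dep,s=None):
    xy=rays(cam,uv); dep=np.asarray(dep).reshape(-1,1)
    A,t=pose(cam,s); return np.c_[xy*dep,dep]@A.T+t
def cloud(cam,d,s=None):
    v,u=np.mgrid[:384,:512]; P=world(cam,np.c_[u.ravel(),v.ravel()],d.ravel(),s).reshape(384,512,3); P[d==0]=np.nan; return P
def onplane(cam,uv,z,s=None):
    xy=rays(cam,uv); A,t=pose(cam,s); r=np.c_[xy,np.ones(len(xy))]@A.T
    return t+r*((z-t[2])/r[:,2])[:,None]
def project(cam,P,s=None):
    A,t=pose(cam,s); m=vision.camera_model(cam)
    return cv2.projectPoints((np.atleast_2d(P)-t)@A,np.zeros(3),np.zeros(3),m['K'],np.array([m['k1'],0,0,0,0.]))[0].reshape(-1,2)
E
python3 - <<'E'
from h import *
for c in ['top','scene']:
    p,d=vision.get_image(c); P=cloud(c,d); np.save('pics/'+c+'0.npy',d)
    print(c,'bench',np.nanmedian(P[330:340,150:200,2]) if c=='top' else np.nanmedian(P[330:340,90:120,2]))
    for l in ['jig','bar','lid','rest','pin','spare']:
        for o in nets.cut_out(l,c)[:3]:
            r=o['region']; q=P[r]; q=q[~np.isnan(q[:,0])]
            print(l,round(o['score'],2),np.round(o['uv']),r.sum(),np.round(np.median(q,0),3),np.round(np.percentile(q,[2,98],axis=0),3).tolist())
    q=cv2.resize(p[110:220,220:345] if c=='top' else p[120:280,200:330],None,fx=5,fy=5 if c=='top' else 5/1.4*1.4*0.75,interpolation=cv2.INTER_CUBIC) if c=='top' else cv2.resize(p[125:275,210:325],None,fx=4,fy=4,interpolation=cv2.INTER_CUBIC)
    save(c+'_jig',q)
E
```

```text
top bench -0.0008331769318411508
jig 0.82 [280. 168.] 6227 [ 0.585 -0.008  0.054] [[0.492, -0.119, 0.026], [0.695, 0.091, 0.262]]
bar 0.52 [294. 172.] 251 [ 0.563 -0.047  0.145] [[0.518, -0.062, 0.069], [0.601, -0.035, 0.206]]
bar 0.45 [243. 165.] 680 [0.576 0.081 0.167] [[0.507, 0.053, 0.026], [0.657, 0.104, 0.265]]
lid 0.93 [240. 166.] 675 [0.574 0.081 0.19 ] [[0.506, 0.054, 0.032], [0.644, 0.103, 0.265]]
rest 0.68 [404. 200.] 800 [ 0.506 -0.336  0.054] [[0.482, -0.398, 0.005], [0.537, -0.274, 0.059]]
pin 0.45 [426. 194.] 122 [ 0.506 -0.369  0.098] [[0.496, -0.382, 0.061], [0.519, -0.363, 0.103]]
spare 0.5 [393. 195.] 239 [ 0.513 -0.303  0.065] [[0.493, -0.327, 0.054], [0.534, -0.284, 0.069]]
scene bench 0.00031657367392634583
jig 0.75 [271. 223.] 6774 [0.603 0.006 0.057] [[0.49, -0.126, 0.001], [0.704, 0.118, 0.26]]
jig 0.35 [142. 279.] 167 [ 0.516 -0.374  0.087] [[0.502, -0.382, 0.056], [0.52, -0.362, 0.103]]
jig 0.29 [280. 169.] 2141 [0.576 0.086 0.168] [[0.423, 0.063, 0.0], [0.643, 0.266, 0.264]]
bar 0.45 [240. 209.] 150 [ 0.548 -0.048  0.112] [[0.452, -0.064, 0.0], [0.6, 0.044, 0.2]]
lid 0.72 [281. 170.] 2054 [0.579 0.086 0.173] [[0.486, 0.066, 0.001], [0.643, 0.298, 0.264]]
rest 0.58 [155. 290.] 1272 [ 0.531 -0.353  0.05 ] [[0.486, -0.402, 0.003], [0.541, -0.274, 0.058]]
pin 0.75 [140. 277.] 183 [ 0.515 -0.374  0.088] [[0.499, -0.382, 0.056], [0.52, -0.361, 0.103]]
pin 0.62 [170. 297.] 232 [ 0.591 -0.356  0.075] [[0.577, -0.364, 0.013], [0.599, -0.343, 0.093]]
spare 0.63 [166. 272.] 168 [ 0.516 -0.305  0.065] [[0.498, -0.321, 0.058], [0.533, -0.285, 0.068]]
```

View pics/top_jig.png

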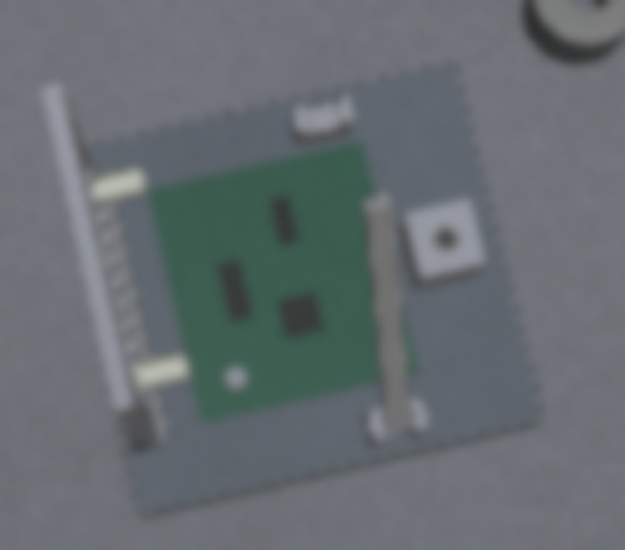

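View pics/scene_jig.png

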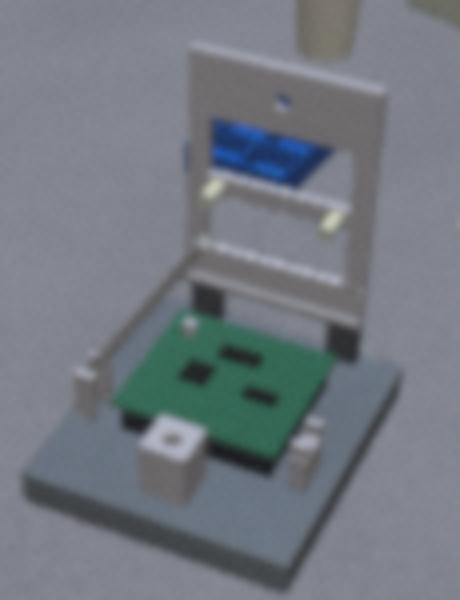

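Run:
```python
from h import *
for c,b in [('top',None),('scene',None)]:
    d=np.load('pics/%s0.npy'%c); P=cloud(c,d); Q=P.reshape(-1,3)
    # base top
    m=(np.abs(Q[:,2]-0.030)<0.006)&(Q[:,0]>.46)&(Q[:,0]<.73)&(Q[:,1]>-.15)&(Q[:,1]<.15)
    r=cv2.minAreaRect((Q[m][:,:2]*1000).astype(np.float32)); print(c,'base',r, m.sum())
    # lug top z=.073
    m=(np.abs(Q[:,2]-0.073)<0.004)&(Q[:,0]>.46)&(Q[:,0]<.73)&(Q[:,1]>-.15)&(Q[:,1]<-0.06)
    print('lug',np.median(Q[m],0),m.sum())
    # lid above .1
    m=(Q[:,2]>.10)&(Q[:,2]<.3)&(Q[:,0]>.46)&(Q[:,0]<.73)&(Q[:,1]>.04)&(Q[:,1]<.15)
    L=Q[m]; ct=L.mean(0); e=np.linalg.svd(L-ct,full_matrices=0)[2]; print('lid ct',ct,'normal',e[2],L.min(0),L.max(0))
    top=L[L[:,2]>.25]; print('lid top',top.mean(0),np.ptp(top,axis=0),len(top))
    # bar
    m=(Q[:,2]>.085)&(Q[:,2]<.3)&(Q[:,0]>.46)&(Q[:,0]<.73)&(Q[:,1]>-.12)&(Q[:,1]<0.0)
    L=Q[m]; ct=L.mean(0); e=np.linalg.svd(L-ct,full_matrices=0)[2]; print('bar',ct,e[0],L[L[:,2].argmax()],L[L[:,2].argmin()],len(L))
    # pin head top, spare
    m=(Q[:,2]>.09)&(Q[:,2]<.115)&(Q[:,0]>.46)&(Q[:,0]<.55)&(Q[:,1]>-.42)&(Q[:,1]<-0.25)
    L=Q[m]; print('pin',L.mean(0),np.ptp(L,axis=0),cv2.minEnclosingCircle((L[:,:2]*1000).astype(np.float32)))
    m=(np.abs(Q[:,2]-.055)<.004)&(Q[:,0]>.46)&(Q[:,0]<.57)&(Q[:,1]>-.42)&(Q[:,1]<-0.25)
    print('rest',cv2.minAreaRect((Q[m][:,:2]*1000).astype(np.float32)))
```

```text
top base ((601.346923828125, -36.40045166015625), (200.57789611816406, 274.5072937011719), 12.329415321350098) 2970
lug [ 0.60926206 -0.08090059  0.07295698] 176
lid ct [0.57159916 0.08102725 0.21596948] normal [-0.20452431  0.97408521 -0.09658055] [0.50492689 0.04712226 0.10028858] [0.64300881 0.10536683 0.26627508]
lid top [0.57291899 0.08654033 0.2619734 ] [0.13688091 0.03702127 0.01582473] 275
bar [ 0.56747894 -0.04608312  0.15235687] [-0.52012997 -0.11007008 -0.84696481] [ 0.60037803 -0.03647417  0.20772895] [ 0.52421926 -0.05376128  0.08514019] 226
pin [ 0.50755177 -0.37243926  0.1000842 ] [0.02242459 0.02020789 0.01378185] ((507.5440979003906, -372.6781311035156), 11.382305145263672)
rest ((510.652099609375, -339.705078125), (129.01678466796875, 50.55099868774414), 85.60441589355469)
scene base ((595.5767211914062, -8.364639282226562), (202.0310516357422, 225.059326171875), 12.549125671386719) 2008
lug [ 0.60971247 -0.08028011  0.07291203] 144
lid ct [0.57911308 0.08503372 0.20171471] normal [ 0.21521918 -0.97589177  0.03627605] [0.50475925 0.04747025 0.10018847] [0.64611312 0.10752364 0.2662979 ]
lid top [0.57805412 0.08767554 0.25881263] [0.14037027 0.03845946 0.01626294] 301
bar [ 0.57159327 -0.0483571   0.15172404] [-0.51326707 -0.12808062 -0.84861786] [ 0.60093226 -0.03671906  0.20730143] [ 0.53211448 -0.05867619  0.08640673] 127
pin [ 0.51067467 -0.37261248  0.09949775] [0.02559345 0.02264825 0.01342978] ((506.720703125, -372.6210021972656), 13.377182960510254)
rest ((510.946044921875, -336.32598876953125), (131.1557159423828, 54.270782470703125), 85.50631713867188)
```

```bash
cat >> h.py <<'E'
YAW=0.215; C=np.array([0.5935,-0.0072,0]); 
def J(x,y,z,yaw=None):
    "jig mm -> world m"
    return C+R.from_euler('z',YAW).as_matrix()@np.array([x,y,z])/1000
def toJ(P): return (np.atleast_2d(P)-C)@R.from_euler('z',YAW).as_matrix()*1000
def go(P,phi=YAW,s=None):
    s=s or sensors.observe(); A=R.from_rotvec(s['ee_rot']).as_matrix()
    y=np.array([np.cos(phi),np.sin(phi),0]); z=np.array([0,0,-1.]); 
    if y@A[:,1]<0: y=-y
    B=np.c_[np.cross(y,z),y,z]
    t=A.T@(np.asarray(P)-s['position'])*100; w=np.degrees(R.from_matrix(A.T@B).as_rotvec())
    print('t(cm)',t.round(2),'w(deg)',w.round(2)); return t,w
E
python3 - <<'E'
from h import *
go(J(-60,-30,310)); go(J(-60,-30,205)); go([.38,.2,.32])
d=np.load('pics/top0.npy'); P=cloud('top',d)
print(toJ(P[126:138,278:292].reshape(-1,3)).round()[::6])
for px in [(152,243),(68,270),(130,157)]: print(P[px[1],px[0]])
E
```

```text
t(cm) [-53.75 -54.43  -6.93] w(deg) [ 0.   -0.   63.94]
t(cm) [-53.75 -54.43   3.57] w(deg) [ 0.   -0.   63.94]
t(cm) [-32.16 -34.05  -7.93] w(deg) [ 0.   -0.   63.94]
[[117. -28.  -0.]
 [113. -44.   2.]
 [110. -60.  -0.]
 [112. -39.  -2.]
 [101. -51.  27.]
 [109. -32.   4.]
 [ 99. -45.  30.]
 [109. -26.  -1.]
 [ 98. -39.  28.]
 [ 94. -55.  29.]
 [ 96. -33.  30.]
 [ 83. -44.  70.]
 [ 84. -23.  74.]
 [ 84. -40.  62.]
 [ 84. -18.  70.]
 [ 83. -34.  60.]
 [ 77. -48.  71.]
 [ 81. -28.  61.]
 [ 75. -42.  71.]
 [ 77. -22.  72.]
 [ 77. -38.  58.]
 [ 81. -18.  50.]
 [ 76. -33.  55.]
 [ 79. -51.  27.]
 [ 73. -27.  60.]
 [ 74. -44.  42.]
 [ 74. -22.  53.]
 [ nan  nan  nan]]
[0.39838964 0.3255441  0.02555446]
[0.32987199 0.54348657 0.03598257]
[0.63069484 0.39404336 0.01046359]
```

```bash
python3 -m handwheel 2>&1 | head
python3 - <<'E'
from h import *
p=cv2.imread('pics/scene0.png'); save('pincrop',cv2.resize(p[245:325,115:205],None,fx=6,fy=6,interpolation=cv2.INTER_CUBIC))
E
```

```text
invalid input
```

View pics/pincrop.png

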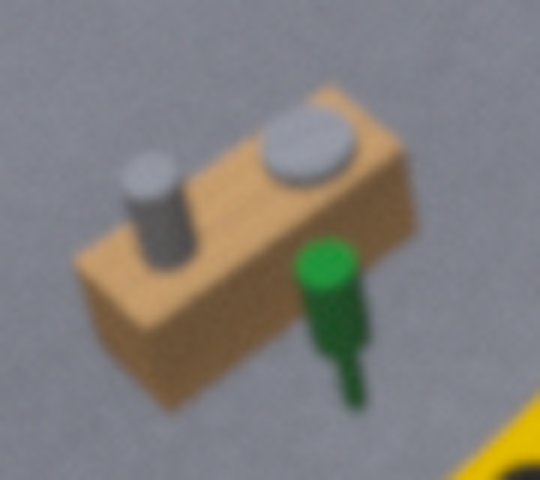

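Candidates for the pin, in scene pixels:
- (141,278): grey, tall narrow head, standing in the rest. This is the pin.
- (166,272): wide flat head, so the spare.
- (170,297): green look-alike.

The crop confirms the choice. First I move to a point in front of the bar, passing above everything.

```bash
python3 -m handwheel '[{"tx":-3,"ty":-3,"tz":-4,"wz":6,"claw":0},{"tx":-6,"ty":-6,"tz":-7,"wz":12,"claw":0},{"tx":-9,"ty":-9,"tz":-8,"wz":18,"claw":0},{"tx":-12,"ty":-12,"tz":-8,"wz":24,"claw":0},{"tx":-15,"ty":-15.5,"tz":-8,"wz":30,"claw":0},{"tx":-18,"ty":-19,"tz":-8,"wz":36,"claw":0},{"tx":-21,"ty":-22,"tz":-8,"wz":42,"claw":0},{"tx":-24,"ty":-25,"tz":-8,"wz":48,"claw":0},{"tx":-26.5,"ty":-28,"tz":-8,"wz":54,"claw":0},{"tx":-29,"ty":-31,"tz":-8,"wz":60,"claw":0},{"tx":-32,"ty":-34,"tz":-8,"wz":64,"claw":0}]' 20
python3 - <<'E'
from h import *
go(J(-60,-30,310))
E
```

```text
t(cm) [-53.75 -54.43  -6.93] w(deg) [ 0.   -0.   63.94]invalid input
```

```bash
python3 -m handwheel '[{"tx":-3,"ty":-3,"tz":-4,"wx":0,"wy":0,"wz":6,"claw":0},{"tx":-6,"ty":-6,"tz":-7,"wx":0,"wy":0,"wz":12,"claw":0},{"tx":-9,"ty":-9,"tz":-8,"wx":0,"wy":0,"wz":18,"claw":0},{"tx":-12,"ty":-12,"tz":-8,"wx":0,"wy":0,"wz":24,"claw":0},{"tx":-15,"ty":-15.5,"tz":-8,"wx":0,"wy":0,"wz":30,"claw":0},{"tx":-18,"ty":-19,"tz":-8,"wx":0,"wy":0,"wz":36,"claw":0},{"tx":-21,"ty":-22,"tz":-8,"wx":0,"wy":0,"wz":42,"claw":0},{"tx":-24,"ty":-25,"tz":-8,"wx":0,"wy":0,"wz":48,"claw":0},{"tx":-26.5,"ty":-28,"tz":-8,"wx":0,"wy":0,"wz":54,"claw":0},{"tx":-29,"ty":-31,"tz":-8,"wx":0,"wy":0,"wz":60,"claw":0},{"tx":-32,"ty":-34,"tz":-8,"wx":0,"wy":0,"wz":64,"claw":0}]' 20
python3 - <<'E'
from h import *
go(J(-60,-30,310))
E
```

```text
clock: 1.77
position: [0.363, 0.2269, 0.321]
ee_rot: [-1.978, -2.44, -0.001]
force: [0.8, 0.2, 0.1]
width: 0.25
t(cm) [-30.71  11.73   1.08] w(deg) [ 0.03 -0.05 -0.38]
```

```bash
python3 -m handwheel '[{"tx":-4,"ty":1,"tz":0,"wx":0,"wy":0,"wz":0,"claw":0},{"tx":-8,"ty":2,"tz":0,"wx":0,"wy":0,"wz":0,"claw":0},{"tx":-12,"ty":3,"tz":0,"wx":0,"wy":0,"wz":0,"claw":0},{"tx":-16,"ty":5,"tz":0,"wx":0,"wy":0,"wz":0,"claw":0},{"tx":-20,"ty":6,"tz":0,"wx":0,"wy":0,"wz":0,"claw":0},{"tx":-24,"ty":8,"tz":0,"wx":0,"wy":0,"wz":0,"claw":0},{"tx":-27.5,"ty":10,"tz":0.5,"wx":0,"wy":0,"wz":0,"claw":0},{"tx":-30.7,"ty":11.7,"tz":1,"wx":0,"wy":0,"wz":0,"claw":0},{"tx":-30.7,"ty":11.7,"tz":1,"wx":0,"wy":0,"wz":0,"claw":0},{"tx":-30.7,"ty":11.7,"tz":1,"wx":0,"wy":0,"wz":0,"claw":0}]' 20
python3 - <<'E'
from h import *
s=sensors.observe(); p,d=vision.get_image('wrist'); save('w1',p); Q=cloud('wrist',d,s).reshape(-1,3)
q=toJ(Q); 
m=(q[:,2]>90)&(q[:,2]<230)&(abs(q[:,1]+30)<40)&(abs(q[:,0])<120); L=q[m]; print(len(L)); 
for z in range(90,230,15):
    k=L[abs(L[:,2]-z)<7.5]
    if len(k): print(z,k.mean(0).round(1),k.min(0).round(),k.max(0).round())
m=(abs(q[:,2]-73)<3)&(q[:,1]<-55)&(abs(q[:,0])<40); print('lug',q[m].mean(0),q[m].min(0),q[m].max(0),cv2.minAreaRect(q[m][:,:2].astype(np.float32)))
go(J(-60,-30,310));go(J(-58,-30,205)); print(s['force'],s['width'])
E
```

```text
clock: 2.6
position: [0.5426, -0.0488, 0.31]
ee_rot: [1.977, 2.441, -0.004]
force: [-0.2, 0.7, 1.0]
width: 0.005
890
90 [-68.9 -28.1  93.8] [-72. -35.  90.] [-61. -23.  97.]
105 [-62.2 -28.5 105.2] [-68. -35.  98.] [-54. -24. 112.]
120 [-52.8 -28.3 119.9] [-58. -36. 113.] [-43. -23. 127.]
135 [-43.5 -28.3 135.2] [-49. -35. 128.] [-34. -24. 142.]
150 [-34.2 -28.5 150.1] [-41. -36. 143.] [-24. -23. 157.]
165 [-25.1 -28.3 165. ] [-31. -35. 158.] [-14. -24. 172.]
180 [-15.7 -28.3 180. ] [-22. -36. 173.] [ -4. -23. 187.]
195 [ -6.3 -28.6 195.1] [-13. -35. 188.] [  6. -23. 202.]
210 [  0.9 -29.3 204.8] [ -4. -35. 203.] [  5. -24. 207.]
lug [-1.21839660e-02 -8.15782851e+01  7.32583875e+01] [-14.33138274 -90.56800187  70.52439606] [ 18.89372007 -57.33471483  75.62333594] ((1.990621566772461, -74.49528503417969), (32.51350402832031, 32.92877197265625), 2.5101048946380615)
t(cm) [-0.22 -0.13  0.02] w(deg) [-0.07  0.01 -0.17]
t(cm) [-0.22  0.09 10.52] w(deg) [-0.07  0.01 -0.17]
[-0.19372922  0.65201312  0.9589579 ] 0.005217678370303311
```

View pics/w1.png

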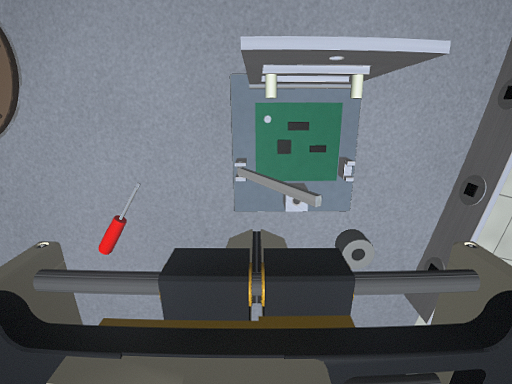

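```bash
python3 -m handwheel '[{"tx":-0.1,"ty":0,"tz":4,"wx":0,"wy":0,"wz":0,"claw":0},{"tx":-0.1,"ty":0,"tz":8,"wx":0,"wy":0,"wz":0,"claw":0},{"tx":-0.1,"ty":0,"tz":11,"wx":0,"wy":0,"wz":0,"claw":0},{"tx":-0.1,"ty":1.2,"tz":11.5,"wx":0,"wy":0,"wz":0,"claw":0},{"tx":-0.1,"ty":2.3,"tz":11.7,"wx":0,"wy":0,"wz":0,"claw":0},{"tx":-0.1,"ty":3.5,"tz":12.6,"wx":0,"wy":0,"wz":0,"claw":0},{"tx":-0.1,"ty":4.4,"tz":13.4,"wx":0,"wy":0,"wz":0,"claw":0},{"tx":-0.1,"ty":5.6,"tz":15,"wx":0,"wy":0,"wz":0,"claw":0},{"tx":-0.1,"ty":6.7,"tz":16.7,"wx":0,"wy":0,"wz":0,"claw":0}]' 20
python3 - <<'E'
from h import *
s=sensors.observe(); p,d=vision.get_image('wrist'); save('w2',p); p,d=vision.get_image('scene'); save('s2',cv2.resize(p[125:275,210:325],None,fx=4,fy=4,interpolation=cv2.INTER_CUBIC))
print(toJ(s['position']))
E
```

```text
clock: 3.4
position: [0.6099, -0.0315, 0.1448]
ee_rot: [1.968, 2.446, 0.005]
force: [-0.1, -0.3, 0.3]
width: 0.008
[[ 10.83583008 -27.24034481 144.77365329]]
```

View pics/s2.png

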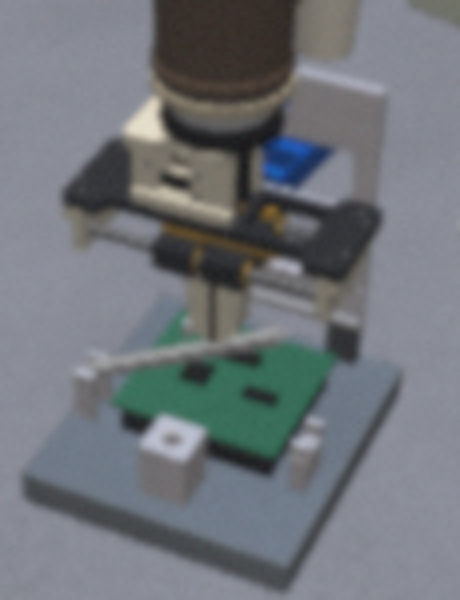

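View pics/w2.png

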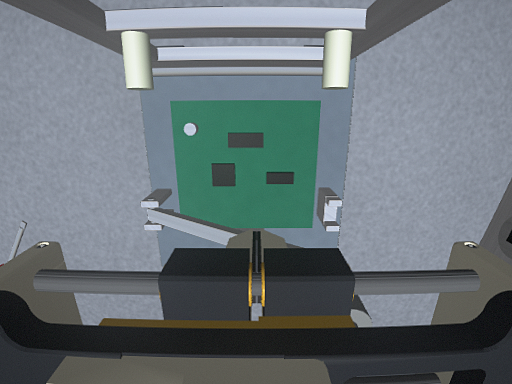

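The scene crop shows the bar following the fingertips, its end at crop pixel (280,332). I'll push it the rest of the way down.

```bash
python3 -m handwheel '[{"tx":0,"ty":0.5,"tz":1.7,"wx":0,"wy":0,"wz":0,"claw":0},{"tx":0,"ty":1,"tz":3.2,"wx":0,"wy":0,"wz":0,"claw":0},{"tx":-0.1,"ty":1.4,"tz":4.6,"wx":0,"wy":0,"wz":0,"claw":0},{"tx":-0.2,"ty":1.6,"tz":5.6,"wx":0,"wy":0,"wz":0,"claw":0},{"tx":-0.2,"ty":1.6,"tz":6.2,"wx":0,"wy":0,"wz":0,"claw":0},{"tx":-0.2,"ty":1.6,"tz":6.4,"wx":0,"wy":0,"wz":0,"claw":0},{"tx":-0.2,"ty":1.6,"tz":6.4,"wx":0,"wy":0,"wz":0,"claw":0}]' 20
```

```text
clock: 4.08
position: [0.6241, -0.0313, 0.0825]
ee_rot: [-1.971, -2.445, -0.004]
force: [-10.8, 4.1, 30.4]
width: 0.005
```

```bash
python3 -m handwheel '[{"tx":0,"ty":0,"tz":-4,"wx":0,"wy":0,"wz":0,"claw":0},{"tx":0,"ty":0,"tz":-8,"wx":0,"wy":0,"wz":0,"claw":0},{"tx":0,"ty":-0.5,"tz":-12,"wx":0,"wy":0,"wz":0,"claw":0},{"tx":0,"ty":-1,"tz":-16,"wx":0,"wy":0,"wz":0,"claw":0},{"tx":1,"ty":-1.5,"tz":-20,"wx":0,"wy":0,"wz":0,"claw":0},{"tx":3,"ty":-2,"tz":-23,"wx":0,"wy":0,"wz":0,"claw":0},{"tx":7,"ty":-2.5,"tz":-23,"wx":0,"wy":0,"wz":0,"claw":0},{"tx":11,"ty":-2.5,"tz":-23,"wx":0,"wy":0,"wz":0,"claw":0},{"tx":15,"ty":-2.5,"tz":-23,"wx":0,"wy":0,"wz":0,"claw":0},{"tx":19,"ty":-2.5,"tz":-23,"wx":0,"wy":0,"wz":0,"claw":0},{"tx":19.5,"ty":-2.5,"tz":-23,"wx":0,"wy":0,"wz":0,"claw":0}]' 20
python3 - <<'E'
from h import *
s=sensors.observe(); p,d=vision.get_image('top'); P=cloud('top',d); q=toJ(P.reshape(-1,3)); save('t3',cv2.resize(p[110:220,220:345],None,fx=5,fy=5,interpolation=cv2.INTER_CUBIC))
p,d=vision.get_image('scene');save('s3',cv2.resize(p[125:275,210:325],None,fx=4,fy=4,interpolation=cv2.INTER_CUBIC))
q=toJ(cloud('scene',d).reshape(-1,3))
m=(abs(q[:,1]+30)<9)&(q[:,2]>62)&(abs(q[:,0])<95)&(q[:,2]<110); L=q[m]
for x in range(-90,90,20):
    k=L[abs(L[:,0]-x)<10]
    if len(k): print(x,np.median(k,0).round(1),k.max(0).round())
print(toJ(s['position']),s['force'])
m=(q[:,2]>160)&(q[:,2]<275)&(abs(q[:,0])<75)&(q[:,1]>60)&(q[:,1]<120); print(np.median(q[m],0),q[m].max(0))
go(J(0,150,245))
E
```

```text
clock: 5.0
position: [0.5557, 0.1626, 0.309]
ee_rot: [-1.957, -2.453, -0.002]
force: [-0.7, 0.7, -0.2]
width: 0.004
-90 [-84.3 -26.2  70. ] [-81. -21.  76.]
-70 [-71.1 -33.3  69.5] [-61. -23.  74.]
-50 [-50.7 -34.   68.9] [-40. -24.  72.]
-30 [-30.4 -32.   68.3] [-20. -25.  73.]
-10 [ -9.9 -34.5  69. ] [ -0. -26.  73.]
10 [  8.7 -32.9  68.1] [ 20. -23.  73.]
30 [ 29.9 -33.6  68.3] [ 40. -24.  71.]
50 [ 49.5 -33.8  68.4] [ 60. -24.  72.]
70 [ 68.9 -33.6  68.8] [ 80. -22.  72.]
[[ -0.67599211 173.94406197 309.04081962]] [-0.68425173  0.66087419 -0.16263657]
[  6.07048305  94.25342429 229.96463485] [ 72.75382337 104.83446213 266.60473373]
t(cm) [-1.78  0.06  6.43] w(deg) [-0.05 -0.04  0.23]
```

View pics/s3.png

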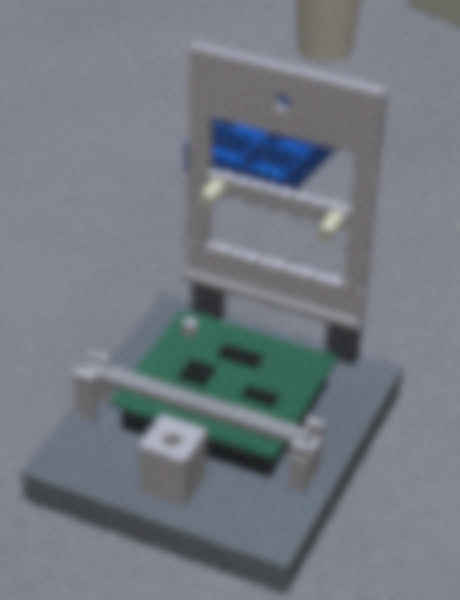

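View pics/t3.png

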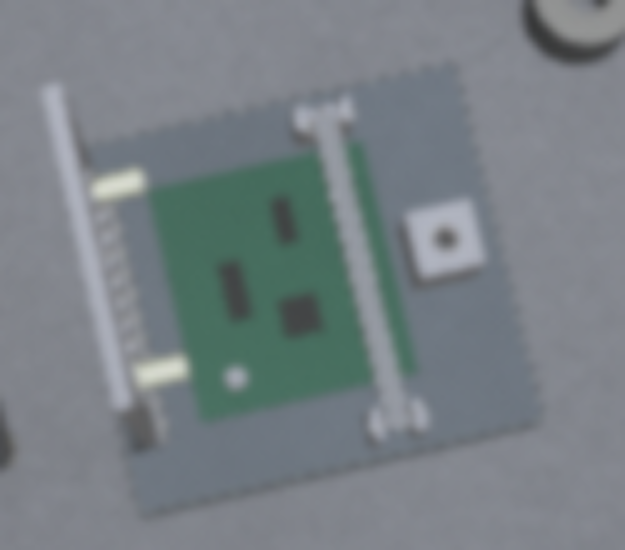

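The bar lies level in the fork, with its top at 68–70 mm along its whole length. Next I push the lid from outside.

```bash
python3 -m handwheel '[{"tx":0,"ty":0,"tz":3.4,"wx":0,"wy":0,"wz":0,"claw":0},{"tx":0,"ty":0,"tz":6.4,"wx":0,"wy":0,"wz":0,"claw":0},{"tx":-3,"ty":0,"tz":6.4,"wx":0,"wy":0,"wz":0,"claw":0},{"tx":-5,"ty":0,"tz":6.4,"wx":0,"wy":0,"wz":0,"claw":0},{"tx":-6.5,"ty":0,"tz":6.4,"wx":0,"wy":0,"wz":0,"claw":0},{"tx":-8,"ty":0,"tz":6.4,"wx":0,"wy":0,"wz":0,"claw":0},{"tx":-9.5,"ty":0,"tz":6.4,"wx":0,"wy":0,"wz":0,"claw":0},{"tx":-11,"ty":0,"tz":6.6,"wx":0,"wy":0,"wz":0,"claw":0},{"tx":-12.5,"ty":0,"tz":6.8,"wx":0,"wy":0,"wz":0,"claw":0},{"tx":-14,"ty":0,"tz":7,"wx":0,"wy":0,"wz":0,"claw":0},{"tx":-15.2,"ty":0,"tz":7.2,"wx":0,"wy":0,"wz":0,"claw":0},{"tx":-16,"ty":0,"tz":7.4,"wx":0,"wy":0,"wz":0,"claw":0}]' 20
python3 - <<'E'
from h import *
s=sensors.observe(); 
p,d=vision.get_image('scene');save('s4',cv2.resize(p[125:275,210:325],None,fx=4,fy=4,interpolation=cv2.INTER_CUBIC))
print(toJ(s['position']),s['force'])
go([.508,-.3725,.25],-0.077)
go(J(0,0,310),-0.077)
E
```

```text
clock: 6.1
position: [0.5921, -0.0058, 0.2358]
ee_rot: [1.975, 2.442, -0.001]
force: [0.0, -0.1, -0.4]
width: 0.007
[[ -1.10615233   1.66604591 235.77158204]] [ 0.00728793 -0.13440708 -0.37168886]
t(cm) [-34.01 -15.83  -1.39] w(deg) [-0.    0.1  16.42]
t(cm) [-0.07  0.14 -7.45] w(deg) [-0.    0.1  16.42]
```

View pics/s4.png

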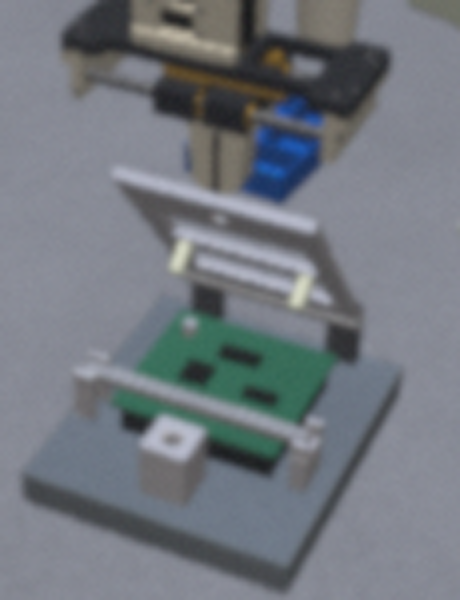

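The lid is sinking by itself, its edge at crop pixels (115,170)–(320,230). Meanwhile I move to the pin.

```bash
python3 -m handwheel '[{"tx":0,"ty":0,"tz":-3,"wx":0,"wy":0,"wz":0,"claw":0.4},{"tx":-3,"ty":-1.4,"tz":-4,"wx":0,"wy":0,"wz":2,"claw":0.5},{"tx":-6.7,"ty":-3.1,"tz":-4,"wx":0,"wy":0,"wz":4,"claw":0.5},{"tx":-10.4,"ty":-4.8,"tz":-4,"wx":0,"wy":0,"wz":6,"claw":0.5},{"tx":-14.1,"ty":-6.5,"tz":-4,"wx":0,"wy":0,"wz":8,"claw":0.5},{"tx":-17.8,"ty":-8.2,"tz":-4,"wx":0,"wy":0,"wz":10,"claw":0.5},{"tx":-21.5,"ty":-9.9,"tz":-4,"wx":0,"wy":0,"wz":12,"claw":0.5},{"tx":-25.2,"ty":-11.6,"tz":-4,"wx":0,"wy":0,"wz":14,"claw":0.5},{"tx":-28.9,"ty":-13.4,"tz":-3,"wx":0,"wy":0,"wz":16.4,"claw":0.5},{"tx":-32,"ty":-14.9,"tz":-1.4,"wx":0,"wy":0,"wz":16.4,"claw":0.5},{"tx":-34,"ty":-15.8,"tz":-1.4,"wx":0,"wy":0,"wz":16.4,"claw":0.5},{"tx":-34,"ty":-15.8,"tz":-1.4,"wx":0,"wy":0,"wz":16.4,"claw":0.5}]' 20
python3 - <<'E'
from h import *
s=sensors.observe(); p,d=vision.get_image('wrist'); save('w5',p); Q=cloud('wrist',d,s).reshape(-1,3)
m=(Q[:,2]>.096)&(Q[:,2]<.106)&(Q[:,0]>.47)&(Q[:,0]<.55)&(Q[:,1]>-.42)&(Q[:,1]<-0.33)
L=Q[m]; print('pin',len(L),L.mean(0),cv2.minEnclosingCircle((L[:,:2]*1000).astype(np.float32)))
m=(Q[:,2]>.085)&(Q[:,2]<.1)&(Q[:,0]>.57)&(Q[:,0]<.62)&(Q[:,1]>-.42)&(Q[:,1]<-0.33)
print('green',Q[m].mean(0))
go([.5078,-.3727,.078],-0.077)
p,d=vision.get_image('scene');save('s5',cv2.resize(p[125:275,210:325],None,fx=4,fy=4,interpolation=cv2.INTER_CUBIC))
E
```

```text
clock: 7.15
position: [0.5061, -0.3742, 0.2493]
ee_rot: [2.308, 2.13, -0.006]
force: [-0.3, 0.7, 0.5]
width: 0.499
pin 328 [ 0.50829226 -0.36976673  0.10123806] ((508.2854309082031, -370.395751953125), 11.670412063598633)
green [ 0.58456477 -0.35108974  0.09107159]
t(cm) [-0.09  0.03 17.15] w(deg) [-0.06  0.08 -0.04]
```

View pics/w5.png

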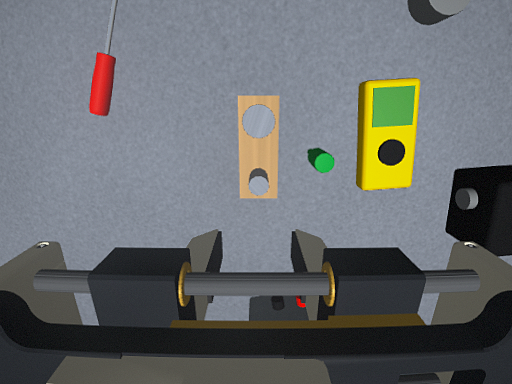

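View pics/s5.png

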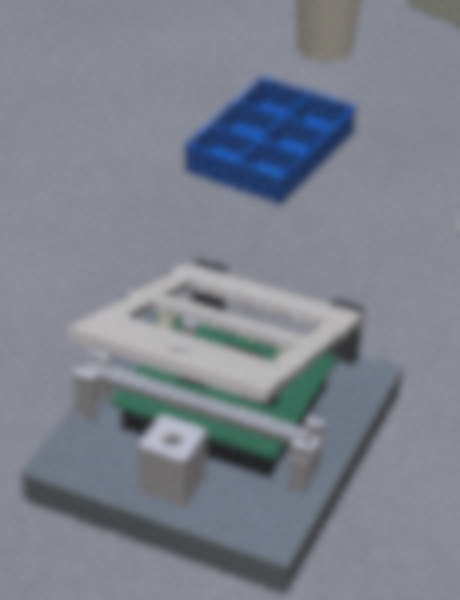

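```bash
python3 -m handwheel '[{"tx":0,"ty":0,"tz":4,"wx":0,"wy":0,"wz":0,"claw":0.5},{"tx":0,"ty":0,"tz":8,"wx":0,"wy":0,"wz":0,"claw":0.5},{"tx":0,"ty":0,"tz":12,"wx":0,"wy":0,"wz":0,"claw":0.5},{"tx":0,"ty":0,"tz":14.5,"wx":0,"wy":0,"wz":0,"claw":0.5},{"tx":0,"ty":0,"tz":16,"wx":0,"wy":0,"wz":0,"claw":0.5},{"tx":0,"ty":0,"tz":17.1,"wx":0,"wy":0,"wz":0,"claw":0.5},{"tx":0,"ty":0,"tz":17.1,"wx":0,"wy":0,"wz":0,"claw":0.5}]' 20
python3 - <<'E'
from h import *
s=sensors.observe(); p,d=vision.get_image('wrist'); save('w6',p); print(s['position'],s['force'])
p,d=vision.get_image('scene');save('s6',cv2.resize(p[215:325,85:205],None,fx=5,fy=5,interpolation=cv2.INTER_CUBIC))
E
```

```text
clock: 7.83
position: [0.51, -0.3662, 0.0768]
ee_rot: [-2.296, -2.14, 0.0]
force: [-0.0, 0.1, -0.4]
width: 0.497
[ 0.51001251 -0.36615768  0.07682896] [-0.01004281  0.11676166 -0.44312471]
```

View pics/w6.png

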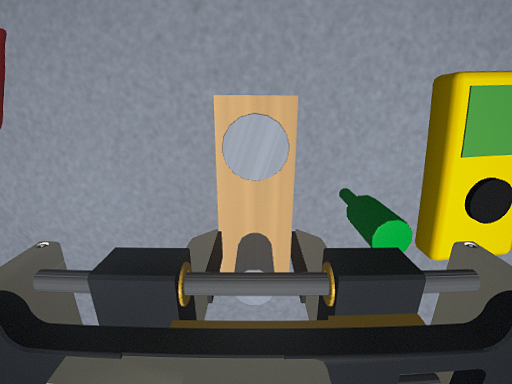

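View pics/s6.png

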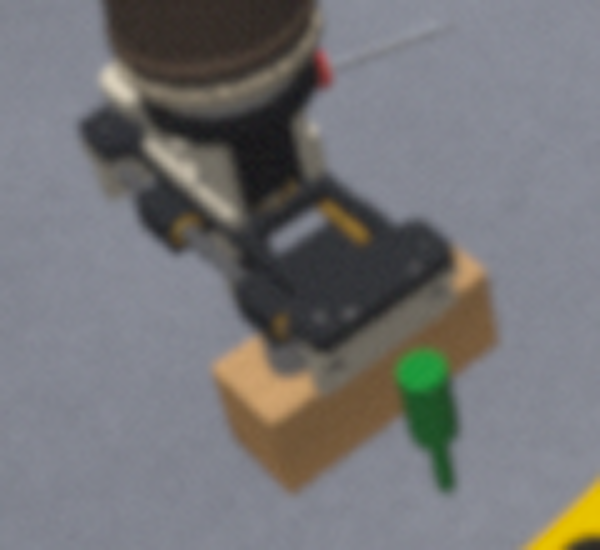

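```bash
for i in 1 2 3; do python3 -m handwheel '[{"tx":0,"ty":0,"tz":0,"wx":0,"wy":0,"wz":0,"claw":0.5}]' ; done
python3 - <<'E'
from h import *
for i in range(3):
    vision.get_image('wrist'); s=sensors.observe(); print(s['clock'],s['position'],s['joints'],s['dq'].round(3))
E
```

```text
clock: 8.02
position: [0.5109, -0.3687, 0.0802]
ee_rot: [2.298, 2.139, 0.001]
force: [-0.1, -0.3, 0.7]
width: 0.503
clock: 8.1
position: [0.5107, -0.3689, 0.0802]
ee_rot: [2.298, 2.139, 0.001]
force: [0.2, -0.5, 0.3]
width: 0.503
clock: 8.18
position: [0.5105, -0.3688, 0.0799]
ee_rot: [2.299, 2.139, 0.001]
force: [-0.3, 0.8, -0.9]
width: 0.504
8.2333 [ 0.51026936 -0.36874296  0.0796567 ] [ 0.1180395   0.68486171  0.65668001  1.76551428 -0.52861824  0.87321298
  0.94222717] [ 0.001  0.007 -0.003  0.005 -0.001  0.     0.   ]
8.2833 [ 0.51016512 -0.36867901  0.07942623] [ 0.11812947  0.68516145  0.65653148  1.76565618 -0.52867194  0.87313796
  0.94231289] [ 0.002  0.006 -0.003  0.003 -0.001 -0.002 -0.001]
8.3333 [ 0.51005909 -0.36858335  0.07922107] [ 0.11818818  0.68539535  0.65638892  1.76584028 -0.52874081  0.8730827
  0.94228965] [ 0.002  0.003 -0.001  0.002 -0.001 -0.001  0.   ]
```

```bash
python3 -m handwheel '[{"tx":-0.35,"ty":-0.2,"tz":0.1,"wx":0,"wy":0,"wz":0,"claw":0.5},{"tx":-0.35,"ty":-0.2,"tz":0.1,"wx":0,"wy":0,"wz":0,"claw":0.5},{"tx":-0.35,"ty":-0.2,"tz":0.1,"wx":0,"wy":0,"wz":0,"claw":0.5},{"tx":-0.35,"ty":-0.2,"tz":0.1,"wx":0,"wy":0,"wz":0,"claw":0.5}]'
python3 - <<'E'
from h import *
s=sensors.observe(); p,d=vision.get_image('wrist'); print(s['position']); go([.5078,-.3727,.078],-0.077,s)
save('w7',cv2.resize(p[200:310,190:320],None,fx=5,fy=5))
# predicted head top circle
ph=np.linspace(0,2*np.pi,40); 
for y in (-.3727,-.370): print(project('wrist',[[.5078,y,.101],[.5078,y+.012,.055],[.5078,y+.012,.101]],s).round(1).tolist())
E
```

```text
clock: 8.67
position: [0.5074, -0.372, 0.0777]
ee_rot: [-2.301, -2.139, 0.0]
force: [0.0, 0.5, 0.2]
width: 0.499
[ 0.50744444 -0.37195212  0.07766173]
t(cm) [-0.07  0.04 -0.03] w(deg) [-0.01 -0.    0.25]
[[257.9, 279.4], [256.3, 224.3], [256.3, 260.0]]
[[257.6, 275.2], [256.0, 220.7], [255.9, 255.5]]
```

View pics/w7.png

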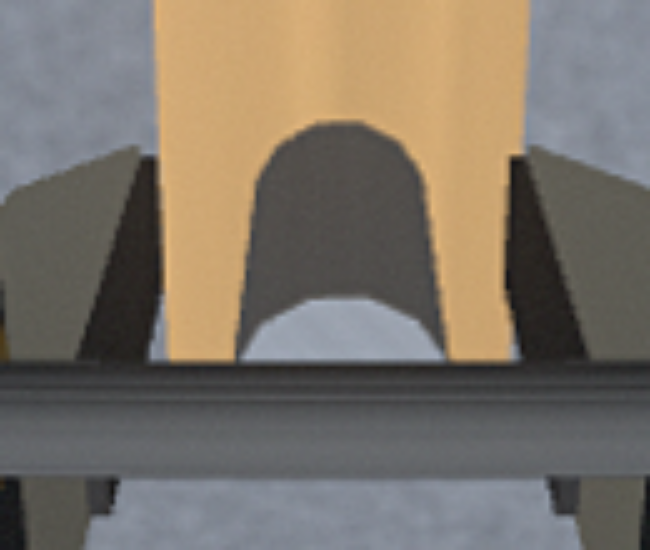

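The pin head's edges are at rows 224 and 259, which match y = -0.3727. I'll close on it.

```bash
python3 -m handwheel '[{"tx":-0.06,"ty":0,"tz":0,"wx":0,"wy":0,"wz":0,"claw":0.4},{"tx":-0.06,"ty":0,"tz":0,"wx":0,"wy":0,"wz":0,"claw":0.3},{"tx":-0.06,"ty":0,"tz":0,"wx":0,"wy":0,"wz":0,"claw":0.1},{"tx":-0.06,"ty":0,"tz":0,"wx":0,"wy":0,"wz":0,"claw":0.1},{"tx":-0.06,"ty":0,"tz":0,"wx":0,"wy":0,"wz":0,"claw":0.1},{"tx":-0.06,"ty":0,"tz":0,"wx":0,"wy":0,"wz":0,"claw":0.1}]' 50
```

```text
clock: 9.22
position: [0.5076, -0.3724, 0.0777]
ee_rot: [2.3, 2.14, 0.0]
force: [0.3, -0.3, -0.4]
width: 0.254
```

Run:
```python
from h import *
p,d=vision.get_image('scene');save('s8',cv2.resize(p[125:275,210:325],None,fx=4,fy=4,interpolation=cv2.INTER_CUBIC))
q=toJ(cloud('scene',d).reshape(-1,3))
m=(q[:,2]>75)&(q[:,2]<130)&(abs(q[:,0])<72)&(q[:,1]<60)&(q[:,1]>-105); L=q[m]; c=L.mean(0); print(c,np.linalg.svd(L-c,full_matrices=0)[2][2])
p,d=vision.get_image('top');save('t8',cv2.resize(p[110:220,220:345],None,fx=5,fy=5,interpolation=cv2.INTER_CUBIC))
q=toJ(cloud('top',d).reshape(-1,3))
m=(q[:,2]>75)&(q[:,2]<130)&(abs(q[:,0])<82)&(q[:,1]<60)&(q[:,1]>-120); L=q[m]; c=L.mean(0); print(c,np.linalg.svd(L-c,full_matrices=0)[2][2]); print(cv2.minAreaRect(L[:,:2].astype(np.float32)))
```

```text
[  3.74453667 -42.69318825  89.77644265] [0.00226195 0.06976892 0.99756062]
[  0.75262653 -39.5967956   89.53406807] [ 2.53408475e-04 -7.25139603e-02 -9.97367365e-01]
((3.8600692749023438, -21.26659393310547), (145.6947021484375, 162.4306640625), 0.04396127909421921)
```

View pics/t8.png

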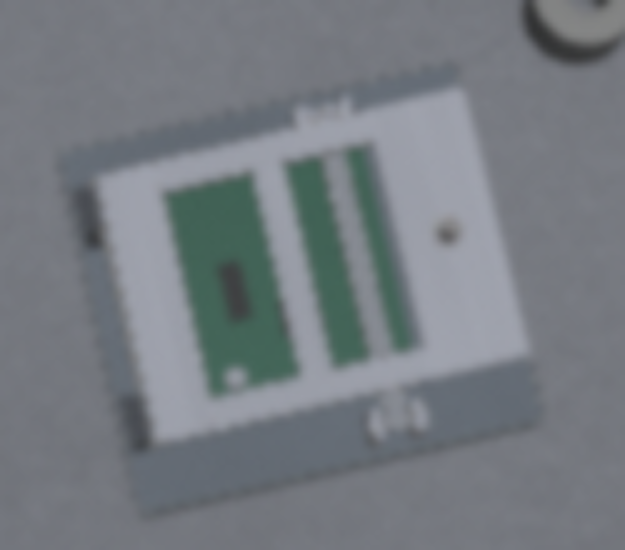

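View pics/s8.png

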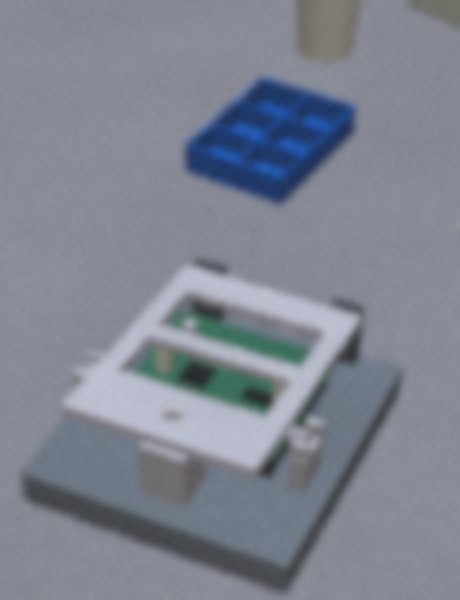

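Run:
```python
from h import *
def dark(img,u,v,r=6):
    g=cv2.cvtColor(img,cv2.COLOR_BGR2GRAY).astype(float); w=g[v-r:v+r+1,u-r:u+r+1]
    bg=np.median(w); k=np.clip(bg-12-w,0,None); yy,xx=np.mgrid[v-r:v+r+1,u-r:u+r+1]; return np.array([(k*xx).sum(),(k*yy).sum()])/k.sum()
t0=cv2.imread('pics/top0.png'); s0=cv2.imread('pics/scene0.png')
for c,im,uv in [('top',t0,(309,158)),('scene',s0,(253,234))]:
    p=dark(im,*uv,3); print(c,'lughole',p,onplane(c,[p],.073)[0],toJ(onplane(c,[p],.073)).round(1))
for c,uv in [('top',(309,156)),('scene',(253,229))]:
    p,d=vision.get_image(c); q=dark(p,*uv,4); print(c,'lidhole',q,onplane(c,[q],.092)[0],toJ(onplane(c,[q],.092)).round(1))
    if c=='top': 
        save('x',p)
        Q=cloud(c,d).reshape(-1,3); m=(Q[:,2]>.076)&(Q[:,2]<.1)&(abs(toJ(Q)[:,0])<85)&(toJ(Q)[:,1]<-45)&(toJ(Q)[:,1]>-110)&(Q[:,2]>.083); L=Q[m]
        print(cv2.minAreaRect((L[:,:2]*1000).astype(np.float32)))
print(sensors.observe()['position'])
```

```text
top lughole [308.68227425 157.31103679] [ 0.61149577 -0.08387231  0.073     ] [[  1.2 -78.7  73. ]]
scene lughole [252.58467742 234.46774194] [ 0.61229188 -0.08181804  0.073     ] [[  2.4 -76.9  73. ]]
top lidhole [308.98305085 156.42655367] [ 0.61010956 -0.08254642  0.092     ] [[  0.2 -77.2  92. ]]
((610.5685424804688, -79.06353759765625), (140.41221618652344, 57.48768997192383), 12.227728843688965)
scene lidhole [252.59649123 228.4502924 ] [ 0.61062117 -0.07956541  0.092     ] [[  1.3 -74.4  92. ]]
[ 0.50758296 -0.37234506  0.07768989]
```

```bash
python3 -m handwheel '[{"tx":0,"ty":0,"tz":-2,"wx":0,"wy":0,"wz":0,"claw":0.1},{"tx":0,"ty":0,"tz":-5,"wx":0,"wy":0,"wz":0,"claw":0.1},{"tx":0,"ty":0,"tz":-9,"wx":0,"wy":0,"wz":0,"claw":0.1},{"tx":0,"ty":0,"tz":-13,"wx":0,"wy":0,"wz":0,"claw":0.1},{"tx":0,"ty":0,"tz":-14,"wx":0,"wy":0,"wz":0,"claw":0.1},{"tx":0,"ty":0,"tz":-14,"wx":0,"wy":0,"wz":0,"claw":0.1}]' 50
python3 - <<'E'
from h import *
go([.611,-.081,.200],-0.077); p,d=vision.get_image('wrist'); save('w9',p)
E
```

```text
clock: 9.92
position: [0.5087, -0.374, 0.2214]
ee_rot: [2.296, 2.135, 0.003]
force: [-0.0, -0.9, -1.0]
width: 0.252
t(cm) [29.97  8.07  2.1 ] w(deg) [0.32 0.16 0.26]
```

View pics/w9.png

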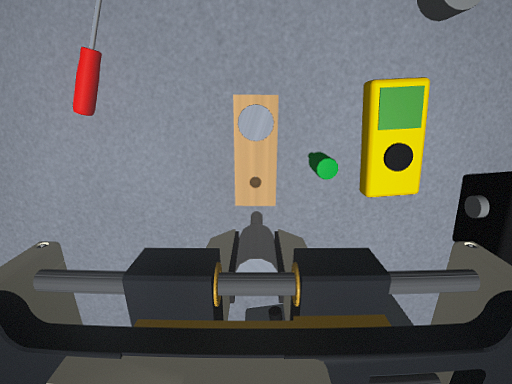

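Pin is in hand: its foot shows at (256,215), and the rest hole is empty at (255,182). I'll carry it to hover over the lid hole.

```bash
python3 -m handwheel '[{"tx":3,"ty":0.8,"tz":0,"wx":0,"wy":0,"wz":0,"claw":0.1},{"tx":6.5,"ty":1.8,"tz":0,"wx":0,"wy":0,"wz":0,"claw":0.1},{"tx":10,"ty":2.7,"tz":0,"wx":0,"wy":0,"wz":0,"claw":0.1},{"tx":13.5,"ty":3.6,"tz":0,"wx":0,"wy":0,"wz":0,"claw":0.1},{"tx":17,"ty":4.5,"tz":0,"wx":0,"wy":0,"wz":0,"claw":0.1},{"tx":20.5,"ty":5.5,"tz":0,"wx":0,"wy":0,"wz":0,"claw":0.1},{"tx":24,"ty":6.5,"tz":0.5,"wx":0,"wy":0,"wz":0,"claw":0.1},{"tx":27,"ty":7.3,"tz":1,"wx":0,"wy":0,"wz":0,"claw":0.1},{"tx":29,"ty":7.8,"tz":1.5,"wx":0,"wy":0,"wz":0,"claw":0.1},{"tx":29.9,"ty":8,"tz":2,"wx":0,"wy":0,"wz":0,"claw":0.1},{"tx":29.9,"ty":8,"tz":2,"wx":0,"wy":0,"wz":0,"claw":0.1},{"tx":29.9,"ty":8,"tz":2,"wx":0,"wy":0,"wz":0,"claw":0.1}]' 50
python3 -m handwheel '[{"tx":0,"ty":0,"tz":0.5,"wx":0,"wy":0,"wz":0,"claw":0.1},{"tx":0,"ty":0,"tz":1,"wx":0,"wy":0,"wz":0,"claw":0.1},{"tx":0,"ty":0,"tz":1,"wx":0,"wy":0,"wz":0,"claw":0.1},{"tx":0,"ty":0,"tz":1,"wx":0,"wy":0,"wz":0,"claw":0.1},{"tx":0,"ty":0,"tz":1,"wx":0,"wy":0,"wz":0,"claw":0.1},{"tx":0,"ty":0,"tz":1,"wx":0,"wy":0,"wz":0,"claw":0.1}]' 50
python3 - <<'E'
from h import *
s=sensors.observe(); go([.611,-.081,.186],-0.077,s); p,d=vision.get_image('wrist'); save('w10',cv2.resize(p[120:300,160:350],None,fx=4,fy=3.3333,interpolation=cv2.INTER_CUBIC)); cv2.imwrite('pics/w10raw.png',p)
A=R.from_rotvec(s['ee_rot']).as_matrix()
f=lambda x,z: s['position']+A@np.array([x,0,z])
print('foot',project('wrist',[f(0,.068),f(.004,.068),f(0,.023)],s).round(1).tolist(),'hole',project('wrist',[[.611,-.081,.093]],s))
print(s['position'],s['ee_rot'],s['force'])
E
```

```text
clock: 10.97
position: [0.6078, -0.0808, 0.1964]
ee_rot: [-2.3, -2.139, 0.004]
force: [-0.5, -0.4, -0.6]
width: 0.255
clock: 11.47
position: [0.609, -0.0804, 0.188]
ee_rot: [2.301, 2.139, 0.001]
force: [-0.0, 0.1, -1.0]
width: 0.252
t(cm) [-0.05  0.2   0.2 ] w(deg) [ 0.02 -0.01  0.24]
foot [[256.8, 214.9], [256.8, 210.5], [256.9, 238.8]] hole [[258.83539614 204.87229854]]
[ 0.60899428 -0.08036117  0.18796016] [2.30069489e+00 2.13888987e+00 5.56993010e-04] [-0.01112411  0.10676394 -0.95096494]
```

View pics/w10.png

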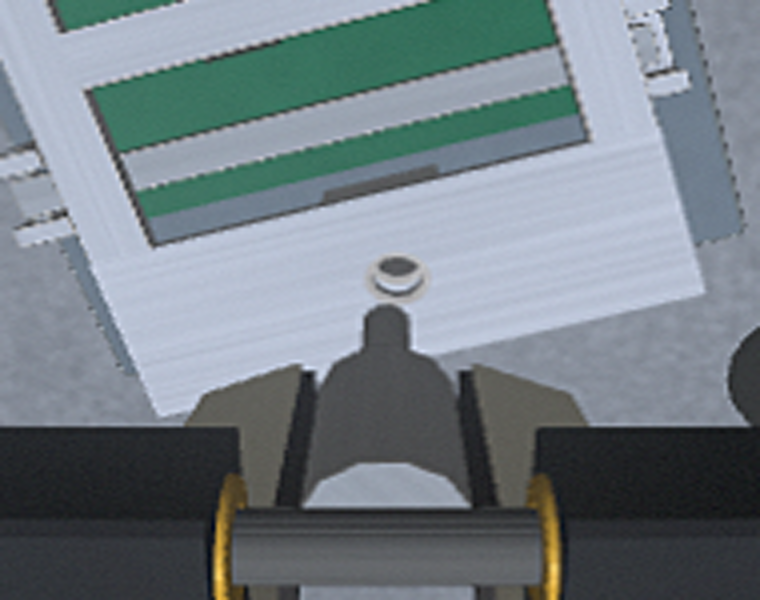

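Run:
```python
from h import *
s=sensors.observe(); p=cv2.imread('pics/w10raw.png')
for uv in [(259.4,202.8),(259.4,203.4),(258.9,203)]: 
    for z in (.0925,): print(onplane('wrist',[uv],z,s)[0].round(4))
print(s['position'])
g=cv2.resize(p[190:215,240:280],None,fx=18,fy=18,interpolation=cv2.INTER_NEAREST); save('w10h',g)
h=onplane('wrist',[(259.4,203)],.0925,s)[0]; go([h[0],h[1],.165],-.077,s)
```

```text
[ 0.6117 -0.079   0.0925]
[ 0.6117 -0.0796  0.0925]
[ 0.6112 -0.0792  0.0925]
[ 0.60901764 -0.08023138  0.18794928]
t(cm) [0.12 0.26 2.3 ] w(deg) [ 0.02 -0.    0.25]
```

View pics/w10h.png

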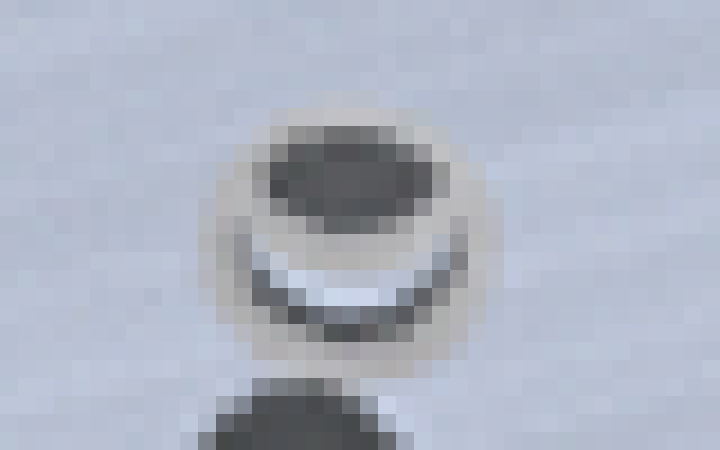

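Run:
```python
from h import *
s=sensors.observe()
print('lid',onplane('wrist',[(258.95,202.4)],.0925,s)[0].round(4),'lug lower edge',onplane('wrist',[(259,202.4)],.073,s)[0].round(4))
go([.6112,-.0793,.165],-.077,s)
```

```text
lid [ 0.6113 -0.0785  0.0925] lug lower edge [ 0.6111 -0.0853  0.073 ]
t(cm) [0.11 0.21 2.3 ] w(deg) [ 0.02 -0.    0.25]
```

```bash
python3 -m handwheel '[{"tx":0.12,"ty":0.21,"tz":0.8,"wx":0,"wy":0,"wz":0,"claw":0.1},{"tx":0.12,"ty":0.21,"tz":1.6,"wx":0,"wy":0,"wz":0,"claw":0.1},{"tx":0.12,"ty":0.21,"tz":1.9,"wx":0,"wy":0,"wz":0,"claw":0.1},{"tx":0.12,"ty":0.21,"tz":1.9,"wx":0,"wy":0,"wz":0,"claw":0.1},{"tx":0.12,"ty":0.21,"tz":1.9,"wx":0,"wy":0,"wz":0,"claw":0.1},{"tx":0.12,"ty":0.21,"tz":1.9,"wx":0,"wy":0,"wz":0,"claw":0.1},{"tx":0.12,"ty":0.21,"tz":1.9,"wx":0,"wy":0,"wz":0,"claw":0.1},{"tx":0.12,"ty":0.21,"tz":1.9,"wx":0,"wy":0,"wz":0,"claw":0.1}]' 50
python3 - <<'E'
from h import *
s=sensors.observe(); go([.6112,-.079,.165],-0.077,s); p,d=vision.get_image('wrist'); save('w11',cv2.resize(p[180:250,220:300],None,fx=8,fy=8,interpolation=cv2.INTER_NEAREST))
A=R.from_rotvec(s['ee_rot']).as_matrix()
f=lambda x,z: s['position']+A@np.array([x,0,z])
print('foot',project('wrist',[f(0,.068),f(.004,.068),f(0,.023)],s).round(1).tolist(),'hole',project('wrist',[[.6112,-.079,.0925]],s))
p,d=vision.get_image('scene'); save('s11',cv2.resize(p[175:255,210:310],None,fx=6,fy=6,interpolation=cv2.INTER_CUBIC))
E
```

```text
clock: 12.18
position: [0.6113, -0.079, 0.169]
ee_rot: [2.3, 2.139, 0.001]
force: [-0.3, -0.7, -1.6]
width: 0.251
t(cm) [-0.   -0.01  0.4 ] w(deg) [ 0.03 -0.    0.26]
foot [[256.8, 214.9], [256.8, 210.5], [256.9, 238.8]] hole [[256.64484768 211.33727245]]
```

View pics/w11.png

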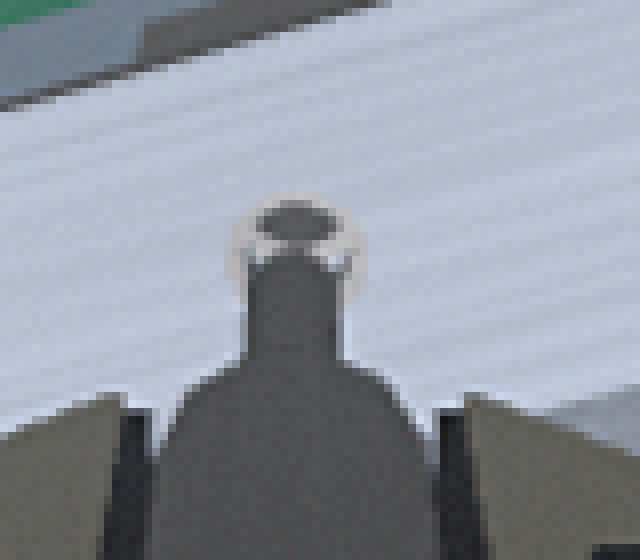

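View pics/s11.png

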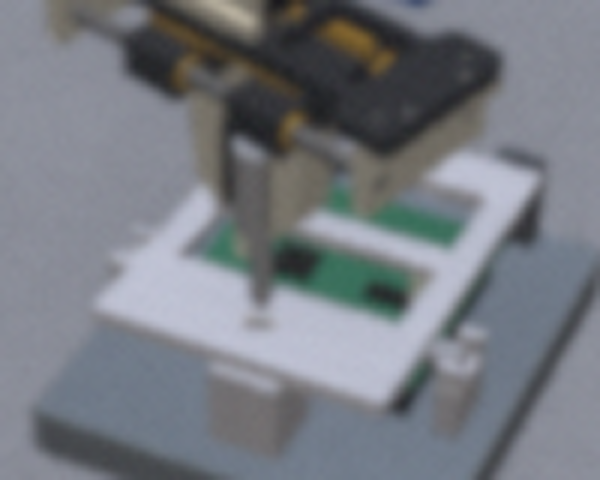

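Shank and hole line up in the wrist view: shank at crop column 294, hole at 296. I'll descend slowly.

```bash
python3 -m handwheel '[{"tx":0,"ty":0.02,"tz":0.4,"wx":0,"wy":0,"wz":0,"claw":0.1},{"tx":0,"ty":0.02,"tz":0.8,"wx":0,"wy":0,"wz":0,"claw":0.1},{"tx":0,"ty":0.02,"tz":1.2,"wx":0,"wy":0,"wz":0,"claw":0.1},{"tx":0,"ty":0.02,"tz":1.5,"wx":0,"wy":0,"wz":0,"claw":0.1},{"tx":0,"ty":0.02,"tz":1.8,"wx":0,"wy":0,"wz":0,"claw":0.1},{"tx":0,"ty":0.02,"tz":1.8,"wx":0,"wy":0,"wz":0,"claw":0.1},{"tx":0,"ty":0.02,"tz":1.8,"wx":0,"wy":0,"wz":0,"claw":0.1}]' 50
python3 -m handwheel '[{"tx":0,"ty":0,"tz":0.4,"wx":0,"wy":0,"wz":0,"claw":0.1},{"tx":0,"ty":0,"tz":0.7,"wx":0,"wy":0,"wz":0,"claw":0.1},{"tx":0,"ty":0,"tz":1,"wx":0,"wy":0,"wz":0,"claw":0.1},{"tx":0,"ty":0,"tz":1.3,"wx":0,"wy":0,"wz":0,"claw":0.1},{"tx":0,"ty":0,"tz":1.3,"wx":0,"wy":0,"wz":0,"claw":0.1}]' 50
```

```text
clock: 12.87
position: [0.6113, -0.0795, 0.1506]
ee_rot: [2.3, 2.139, -0.001]
force: [0.7, -1.8, -0.2]
width: 0.251
clock: 13.28
position: [0.6114, -0.0795, 0.1372]
ee_rot: [2.3, 2.139, -0.001]
force: [0.6, -5.0, 0.5]
width: 0.255
```

```bash
python3 -m handwheel '[{"tx":-0.04,"ty":0,"tz":0.3,"wx":0,"wy":0,"wz":0,"claw":0.1},{"tx":-0.06,"ty":0,"tz":0.7,"wx":0,"wy":0,"wz":0,"claw":0.1},{"tx":-0.06,"ty":0,"tz":1.1,"wx":0,"wy":0,"wz":0,"claw":0.1},{"tx":-0.06,"ty":0,"tz":1.5,"wx":0,"wy":0,"wz":0,"claw":0.1},{"tx":-0.06,"ty":0,"tz":1.8,"wx":0,"wy":0,"wz":0,"claw":0.1},{"tx":-0.06,"ty":0,"tz":1.8,"wx":0,"wy":0,"wz":0,"claw":0.1}]' 50
```

```text
clock: 13.78
position: [0.6113, -0.08, 0.1189]
ee_rot: [2.3, 2.139, -0.001]
force: [3.4, -6.4, -4.3]
width: 0.252
```

```bash
python3 -m handwheel '[{"tx":-0.04,"ty":0.02,"tz":0.2,"wx":0,"wy":0,"wz":0,"claw":0.1},{"tx":-0.05,"ty":0.03,"tz":0.5,"wx":0,"wy":0,"wz":0,"claw":0.1},{"tx":-0.05,"ty":0.03,"tz":0.8,"wx":0,"wy":0,"wz":0,"claw":0.1},{"tx":-0.05,"ty":0.03,"tz":1.1,"wx":0,"wy":0,"wz":0,"claw":0.1},{"tx":-0.05,"ty":0.03,"tz":1.3,"wx":0,"wy":0,"wz":0,"claw":0.1},{"tx":-0.05,"ty":0.03,"tz":1.4,"wx":0,"wy":0,"wz":0,"claw":0.1},{"tx":-0.05,"ty":0.03,"tz":1.4,"wx":0,"wy":0,"wz":0,"claw":0.1}]' 60
```

```text
clock: 14.37
position: [0.6117, -0.0803, 0.1056]
ee_rot: [2.3, 2.139, 0.0]
force: [1.9, -5.7, 4.0]
width: 0.254
```

```bash
python3 -m handwheel '[{"tx":-0.04,"ty":0.01,"tz":0.1,"wx":0,"wy":0,"wz":0,"claw":0.1},{"tx":-0.04,"ty":0.01,"tz":0.2,"wx":0,"wy":0,"wz":0,"claw":0.1},{"tx":-0.04,"ty":0.01,"tz":0.2,"wx":0,"wy":0,"wz":0,"claw":0.1},{"tx":-0.04,"ty":0.01,"tz":0.2,"wx":0,"wy":0,"wz":0,"claw":0.1}]' 60
python3 - <<'E'
from h import *
p,d=vision.get_image('scene'); save('s12',cv2.resize(p[175:255,210:310],None,fx=6,fy=6,interpolation=cv2.INTER_CUBIC))
q=toJ(cloud('scene',d).reshape(-1,3))
m=(q[:,2]>70)&(q[:,2]<105)&(abs(q[:,0])<66)&(q[:,1]<60)&(q[:,1]>-98); L=q[m]
for i in range(4):
    c=L.mean(0); n=np.linalg.svd(L-c,full_matrices=0)[2][2]; L=L[abs((L-c)@n)<3]
n=n*np.sign(n[2]); print(c,n,len(L),'z@hinge,hole',[c[2]-n[1]/n[2]*(y-c[1]) for y in (90,-75)])
p,d=vision.get_image('wrist'); save('w12',p)
E
```

```text
clock: 14.7
position: [0.6117, -0.0804, 0.1038]
ee_rot: [-2.3, -2.14, -0.001]
force: [0.3, -4.3, 5.9]
width: 0.25
[  3.97000695 -66.99703296  81.90551985] [2.74891724e-04 1.15567920e-02 9.99933180e-01] 472 z@hinge,hole [np.float64(80.0910165536319), np.float64(81.99801465740507)]
```

View pics/s12.png

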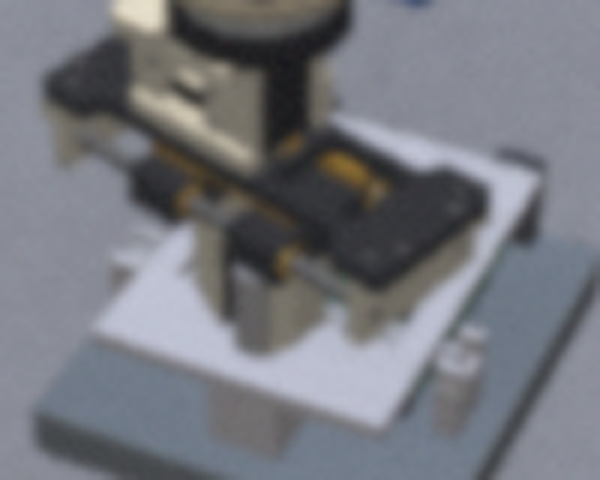

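View pics/w12.png

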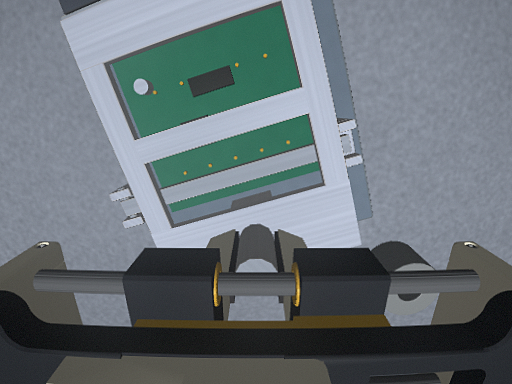

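```bash
python3 -m handwheel '[{"tx":-0.04,"ty":0,"tz":0.1,"wx":0,"wy":0,"wz":0,"claw":0.1},{"tx":-0.04,"ty":0,"tz":0.2,"wx":0,"wy":0,"wz":0,"claw":0.1},{"tx":-0.04,"ty":0,"tz":0.2,"wx":0,"wy":0,"wz":0,"claw":0.1},{"tx":-0.04,"ty":0,"tz":0.2,"wx":0,"wy":0,"wz":0,"claw":0.1},{"tx":-0.04,"ty":0,"tz":0.2,"wx":0,"wy":0,"wz":0,"claw":0.1}]' 60
```

```text
clock: 15.22
position: [0.6118, -0.0805, 0.1034]
ee_rot: [-2.3, -2.139, -0.003]
force: [-5.9, -2.1, 23.0]
width: 0.252
```

```bash
for i in 1 2; do python3 -m handwheel '[{"tx":0,"ty":0,"tz":0,"wx":0,"wy":0,"wz":0,"claw":0.1},{"tx":0,"ty":0,"tz":0,"wx":0,"wy":0,"wz":0,"claw":0.1},{"tx":0,"ty":0,"tz":0,"wx":0,"wy":0,"wz":0,"claw":0.1},{"tx":0,"ty":0,"tz":0,"wx":0,"wy":0,"wz":0,"claw":0.1},{"tx":0,"ty":0,"tz":0,"wx":0,"wy":0,"wz":0,"claw":0.1},{"tx":0,"ty":0,"tz":0,"wx":0,"wy":0,"wz":0,"claw":0.1}]' 60; done
python3 - <<'E'
from h import *
p,d=vision.get_image('scene'); save('s13',p)
q=toJ(cloud('scene',d).reshape(-1,3))
m=(q[:,2]>70)&(q[:,2]<105)&(abs(q[:,0])<66)&(q[:,1]<60)&(q[:,1]>-98); L=q[m]
for i in range(4):
    c=L.mean(0); n=np.linalg.svd(L-c,full_matrices=0)[2][2]; L=L[abs((L-c)@n)<3]
n=n*np.sign(n[2]); print(c,n,len(L),'z@hinge,hole',[c[2]-n[1]/n[2]*(y-c[1]) for y in (90,-75)])
p,d=vision.get_image('top'); save('t13',p)
E
```

```text
clock: 15.72
position: [0.6118, -0.0805, 0.1034]
ee_rot: [-2.3, -2.139, -0.003]
force: [-5.2, -1.7, 22.1]
width: 0.251
clock: 16.22
position: [0.6118, -0.0806, 0.1034]
ee_rot: [-2.3, -2.139, -0.003]
force: [-5.2, -1.5, 22.2]
width: 0.252
[  3.20816742 -66.93903623  81.72341279] [0.00170474 0.01015004 0.99994703] 467 z@hinge,hole [np.float64(80.13039084773548), np.float64(81.80523623372547)]
```

View pics/s13.png

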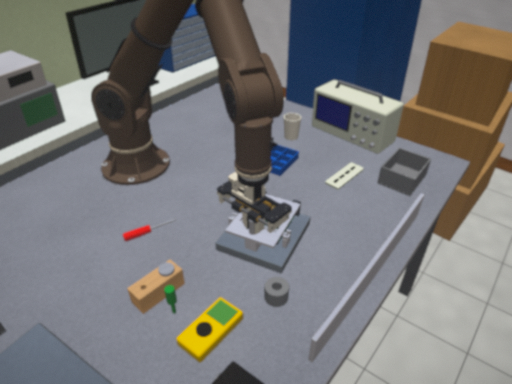

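Run:
```python
from h import *
s=sensors.observe(); p,d=vision.get_image('wrist'); q=toJ(cloud('wrist',d,s).reshape(-1,3))
def fit(m,t=1.5):
    L=q[m]
    for i in range(6):
        A=np.c_[L[:,:2],np.ones(len(L))]; k=np.linalg.lstsq(A,L[:,2],rcond=None)[0]; r=L[:,2]-A@k; L=L[abs(r)<t]
    return k,len(L)
lid=(q[:,2]>70)&(q[:,2]<100)&(abs(q[:,0])<68)&(q[:,1]<82)&(q[:,1]>-55)
k,n=fit(lid); print('lid',k,n,'z hinge/hole',k@[0,90,1],k@[0,-75,1])
b=(q[:,2]>20)&(q[:,2]<38)&(abs(q[:,0])<98)&(q[:,0]>60)&(abs(q[:,1])<100); print('base',fit(b))
g=(q[:,2]>40)&(q[:,2]<58)&(abs(q[:,0])<55)&(abs(q[:,1])<55); print('board',fit(g), 'expect z 50')
t=(abs(q[:,2])<10)&((abs(q[:,0])>115)); print('bench',fit(t))
# top
p,d=vision.get_image('top'); q=toJ(cloud('top',d).reshape(-1,3))
lid=(q[:,2]>70)&(q[:,2]<100)&(abs(q[:,0])<68)&(q[:,1]<82)&(q[:,1]>-98); k,n=fit(lid,4); print('top lid',k,n)
```

```text
lid [6.69011398e-04 6.77297541e-03 8.14239393e+01] 17176 z hinge/hole 82.0335071107414 80.91596616770511
base (array([5.34259867e-04, 2.43034483e-03, 3.07817018e+01]), 2725)
board (array([5.91004700e-04, 4.06820911e-03, 5.12175399e+01]), 13344) expect z 50
bench (array([5.65065622e-04, 2.02548618e-03, 7.68004617e-01]), 63838)
top lid [7.51331383e-03 8.71702128e-04 8.02539168e+01] 494
```

Run:
```python
from h import *
s=sensors.observe(); print(s['clock'],s['position'],s['force'],s['width']); print(arm.sign_off())
```

```text
16.4167 [ 0.61179473 -0.08057349  0.10337175] [-5.74590831 -1.18643518 22.35658103] 0.25059864350865996
the job is handed in; nothing more can be done
None
```

The job is handed in at 16.4 s. The gripper is still holding the pin and pressing down on it with about 22 N.

I swung the bar down into its fork and pushed the lid over so that it sank to about 0.07 rad ajar. I then took the grey tall-headed pin from the rest, put it through the lid into the lug, and pressed until it reached a firm stop.

**Last checks:**
- **Lid:** the wrist depth puts its upper face at about 81 mm at the hole, with no opening tilt relative to the base.
- **Board:** its top is at about 50–51 mm, so it is pushed down by the full 8 mm or so.
- **Hold:** force and position stayed steady for 1 s.
- **Bar:** it lay level in the fork just before I shut the lid, with its top at 68–70 mm along its length.
- **Bench:** the spare, the green look-alike, the meter and the other things look unmoved in the last scene picture.

**One disagreement:** a fit of the lid from the scene camera still read about 0.01 rad open. It used few pixels beside the gripper. I trusted the wrist fit, the top camera (about 0.001 rad) and the firm stop instead.

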